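# Bond a slate to its backing board and hold the press down

## Task

Take the blue-grey six-sided slate from the green cutting mat and lay it on the plywood backing board that sits in the blue lever press, centred and lengthwise along the board, gripping it lightly and setting it down softly because thin slate cracks. Then take the press's black handle, bring the spring-return lever down until it is level, no further, and keep it there: the adhesive needs steady pressure and the lever springs up if let go, so finish while still holding the lever level. Leave the other slates and the things lying about where they are.

Things in the scene. Friction and masses are not known exactly. Their poses are not given: they have to be found in the camera images.
- slate: The piece to bond: a blue-grey slate, a long irregular hexagon 96 mm (its x) by 56 mm (its y), 10 mm thick, about 0.13 kg. Its long edges are parallel, at y = -28 and +28 mm from x = -30 to +30 mm. Origin: centre of the underside, z up. Starts on the green cutting mat, 3 mm above the table. Either way round will do. Cracks at over 70 N from the fingers (both pads added) or 40 N on the board.
- board: Plywood backing board, 110 mm (its x) by 84 mm (its y) by 6 mm, loose, lying flat on the press bed between four brass corner stops 4 mm high, lower than it. Origin: centre of the underside, 30 mm above the table; its top is at 36 mm. The slate's centre goes over the board's centre, its x along the board's x.
- bed_centre (a point): Centre of the press bed's top face, 30 mm above the table, under the board. Axes of the press: x from the handle side (facing roughly the robot) to the hinge side, y along the hinge pin, z up. The press is fixed: a blue base 150 mm wide (y), from 70 mm before to 165 mm behind this point.
- press_hinge (a point): Centre of the lever's hinge pin, 62 mm above the table, 120 mm along the press's x from the bed's centre. The pin lies along the press's y; axes as those of the press.
- press_lever (a joint): Angle of the grey press lever, rad: 0 is level, larger is raised, least -0.12. Springs hold it up at 1.70, just past upright, leaning away from the robot, and return it there when let go. A bar 30 mm wide, 18 mm thick. Pull at the handle: about 2 N at first, rising to 8 N, and about 15 N when level with a slate under the pad.
- handle: Black round cross-bar at the lever's free end, 22 mm in diameter, 150 mm long, along the press's y; a sleeve that turns freely on its axis. Origin: its middle, where it joins the lever. At lever angle q it is 220 cos q - 9 sin q mm from the hinge pin towards the handle side and 220 sin q + 9 cos q mm above the pin: 279 mm above the table when raised, 71 mm when level.
- handle_left (a point): Point on the axis of the handle bar, 45 mm to the +y side (press's y) of its middle: a place to take it clear of the lever.
- handle_right (a point): The same 45 mm to the -y side of the handle's middle.
- pad: Round black rubber pad, 52 mm in diameter, on a sprung plunger under the lever, 120 mm from the hinge. Origin: centre of its face. It meets the slate at about 0.08 rad and is pushed in 10 mm at level, pressing with about 13 N (1.3 N per mm, bottoms at 18 mm). Raised, it stands out towards the robot, 184 mm above the table, about 110 mm behind the bed's centre.
- slate_rust: Another slate, rust-brown, four-sided, about 88 by 76 by 10 mm, on the cutting mat; not wanted. Origin: near the middle of the underside.
- slate_coal: Another slate, near-black, five-sided, about 86 by 74 by 10 mm, on the cutting mat; not wanted. Origin: near the middle of the underside.
- glue: White glue bottle with a red cap, 54 mm in diameter, 150 mm tall, standing on the table. Origin: centre of the underside.
- tape: Roll of brown tape lying flat, 96 mm in diameter, 25 mm high. Origin: centre of the underside.
- jar: Amber glass jar with a black lid, 66 mm in diameter, 75 mm tall. Origin: centre of the underside.
- sander: Cork sanding block, 110 by 62 by 44 mm. Origin: centre of the underside.
There are look-alikes about, which are no part of the job. Several things look just like the slate: the one meant starts farthest to the robot's left.

How it is judged:
By the outcome, as a careful person would: the job done as asked, in the order asked, and still so for the second after the job is handed in, while the arm keeps its last pose, push and grip.
It also fails if it takes over 56 s, if anything falls off the work surface, if the arm or the gripper's body presses on something with over 40 N, if the wrist force passes 120 N, or if a joint passes its speed limit or range.

## Robot

A 6-joint arm with a two-finger parallel gripper is mounted at the origin on the work surface. World frame = base frame: x ahead of the robot, y to its left, z up, the work surface at z = 0. Lengths are in m, angles in degrees, forces in N, time in s.
With the tool pointing down it reaches from about 0.3 to 0.875 m from the base axis. Payload 6.4 kg.
Tool frame: the origin (TCP) lies at the very end of the fingers, on their centre line; the grasp point (between the pads) lies 19 mm behind it; z points along the fingers, y is the line along which they close (so a half turn about z gives the same grasp; the last joint's range is limited). The gripper opens to 85 mm and grips with 20 to 120 N. Pads are 22 mm wide; open, the fingers measure 114 mm over their backs; the gripper's body (76 mm by 85 mm) begins 54 mm behind the grasp point. The pads swing forward as they close: fully open they stand 13 mm farther back than shut.
Start: joints at [53.726, 10.359, 92.074, -0, 77.567, -11.82], TCP at [0.238, 0.523, 0.231] pointing down, gripper open.
Joint ranges: [-171.53, 171.53], [-51.25, 118.39], [17.06, 147.69], [-65.23, 245.23], [0, 150.52], [-178.68, 178.68]. Speed limits (degrees/s): [147.25, 147.25, 172.46, 180, 180, 180].

## Interface

Orientations are given as a 3x3 rotation matrix whose columns are the frame's x, y, z axes.
In Python, from workcell import get_obs, capture, sign_off gives the robot as it stands. The module is installed in compiled form; this text tells all that it offers.
- The arm moves only by the tool step_arm, never from a script. Its argument "motion" is a list of rows, each a list of 5 numbers: the opening, from 0 (shut) to 1 (fully open), then the shift along the world's x, y, z in cm, then the turn about the world's z in degrees. A call has 1 to 12 rows; each row is the pose to reach, as a shift and turn from the pose commanded when the call began; what a row does not reach only later rows make up. A row lasts 1/12 s, in which the tool goes at most 41.7 mm and 7.16 degrees, less where a joint would pass 70% of its speed; a pose out of reach is approached as far as the arm can. A call with a gripper value outside its range is refused whole. The fingers move at their own pace and stop on an object; "newtons" is the grip in N (left out, the last holds). Time passes only in rows, so rows that repeat a pose let the fingers close. It gives the time, the measured TCP pose, the force, the opening and the grip force at its end, in the units of the state.
- get_obs(): the state, without advancing time (a new reading comes with each control period).
- capture(name): name is "scene" or "side" or "wrist"; returns a dict with "frame" (480x640x3 uint8, red, green, blue), "vertical_fov" (degrees; the focal length in pixels is half the picture's height over the tangent of half this angle, whatever the lens; pixels are square), "cx", "cy" (the principal point, pixels), "pose" (4x4, takes a point from camera to world coordinates). Camera axes: x right, y up, looking along -z (the intrinsics and any distortion apply to the point x, -y, -z); pixel columns grow to the right and rows downward; lengths in m; the calibration is good to about 2 mm. A picture is of the moment at which its call begins. There is no depth.
- sign_off(): hands the job in; it is judged then, once.
The state is a dict: "time_s": time; "q": joint angles; "dq": joint speeds; "joint_torque": joint torques, N m; "position": TCP position; "tool_rot": TCP orientation; "force": force on the tool from outside, world axes, zero at the start; "wrist_torque": the same for the moment, N m; "width": finger opening in m; "gripper_force": force on a finger pad.
Only numpy, scipy, OpenCV 4.12 (cv2) and the standard library are available. Lean on these libraries where they do the work, as an engineer would, in place of code of your own. Each camera call takes 0.05 s, during which the arm holds its last target. There are 200 camera calls.

## Working session

There is one attempt and no reset: what is moved stays moved. The work goes in short steps, Python scripts to look and compute and a tool call to move; the robot and the scene stay as the last step left them, time stands still between calls to the robot, and variables do not carry over. Pictures are saved under pics/ and viewed, at most 10 in all, crops included, and the job is handed in when it is done.

Besides the shell and the picture viewer there is one more tool, called after "Call:" by a JSON object that holds its "fn" and its "kwargs", one argument or row to a line. step_arm: Moves the arm, as the interface text tells. Its arguments: {"type":"object","properties":{"motion":{"type":"array","items":{"type":"array","items":{"type":"number"}}},"newtons":{"type":"number"}},"required":["motion"]}

```bash
mkdir -p pics; python3 - <<'E'
from workcell import *
import cv2,pickle,numpy as np
np.set_printoptions(precision=3,suppress=True)
for n in ("scene","side"):
    c=capture(n); pickle.dump(c,open(n+".pkl","wb")); cv2.imwrite(f"pics/{n}0.png",c["frame"][:,:,::-1])
    print({k:v for k,v in c.items() if k!="frame"})
o=get_obs(); print(o["position"],o["tool_rot"],o["width"],o["time_s"])
E
```

```text
{'vertical_fov': 53.90678044150283, 'cx': 319.07184664206613, 'cy': 242.15893973045488, 'pose': array([[ 0.384, -0.635,  0.67 ,  1.22 ],
       [ 0.923,  0.27 , -0.273, -0.284],
       [-0.007,  0.724,  0.69 ,  0.809],
       [ 0.   ,  0.   ,  0.   ,  1.   ]])}
{'vertical_fov': 48.066325775877914, 'cx': 322.3077897045259, 'cy': 238.82859318617636, 'pose': array([[ 0.987,  0.128, -0.095,  0.391],
       [-0.16 ,  0.752, -0.64 , -0.783],
       [-0.01 ,  0.647,  0.763,  1.016],
       [ 0.   ,  0.   ,  0.   ,  1.   ]])}
[0.238 0.523 0.23 ] [[-0.91   0.414 -0.001]
 [ 0.414  0.91  -0.001]
 [ 0.    -0.002 -1.   ]] 0.08557425748220976 0.1
```

View pics/scene0.png

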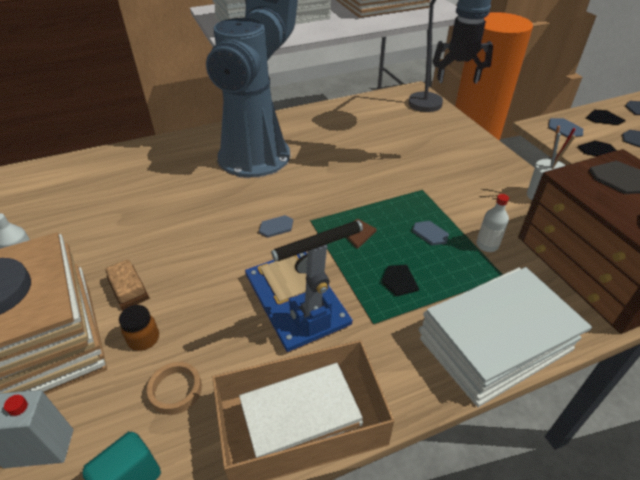

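View pics/side0.png

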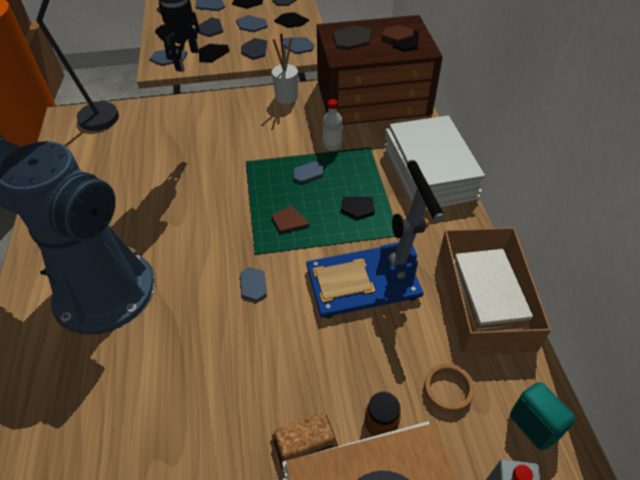

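The scene view shows blue-grey look-alikes at (431,232) on the green mat, at (276,226) loose on the wood, and at about (565,127) on another table. Only (431,232), seen at (308,172) in the side view, lies on the mat. I'll confirm it in an enlarged crop and measure it.

```bash
cat > h.py <<'E'
import numpy as np,cv2,pickle
np.set_printoptions(precision=4,suppress=True)
def load(n): return pickle.load(open(n+".pkl","rb"))
def ray(c,px):
    px=np.atleast_2d(px).astype(float); f=240/np.tan(np.radians(c["vertical_fov"]/2))
    d=np.c_[(px[:,0]-c["cx"])/f,-(px[:,1]-c["cy"])/f,-np.ones(len(px))]@c["pose"][:3,:3].T
    return c["pose"][:3,3],d
def plane(c,px,z):
    o,d=ray(c,px); return o+d*((z-o[2])/d[:,2])[:,None]
def proj(c,P):
    P=np.atleast_2d(P); f=240/np.tan(np.radians(c["vertical_fov"]/2))
    q=(P-c["pose"][:3,3])@c["pose"][:3,:3]
    return np.c_[c["cx"]-f*q[:,0]/q[:,2],c["cy"]+f*q[:,1]/q[:,2]]
def tri(c1,p1,c2,p2):
    o1,d1=ray(c1,p1);o2,d2=ray(c2,p2);d1=d1[0];d2=d2[0]
    s=np.linalg.lstsq(np.c_[d1,-d2],o2-o1,rcond=None)[0]
    a=o1+d1*s[0];b=o2+d2*s[1]; return (a+b)/2,np.linalg.norm(a-b)
E
python3 - <<'E'
from h import *
s,d=load("scene"),load("side")
for n,c,(x,y) in (("scene",s,(431,232)),("side",d,(308,172)),("scene loose",s,(276,226)),("side loose",d,(253,285))):
    hsv=cv2.cvtColor(c["frame"],cv2.COLOR_RGB2HSV); print(n,c["frame"][y,x],hsv[y,x])
    m=cv2.inRange(hsv,(100,25,40),(130,140,200))
    k,l,st,ce=cv2.connectedComponentsWithStats(m); i=l[y,x]
    P=plane(c,np.argwhere(l==i)[:,::-1],.010 if 'loose' not in n else .007)
    r=cv2.minAreaRect(P[:,:2].astype(np.float32)*1000); print(st[i],r,P.mean(0))
a=cv2.resize(s["frame"][190:350,240:460],None,fx=2.6,fy=2.6,interpolation=cv2.INTER_CUBIC)
cv2.imwrite("pics/c1.png",a[:,:,::-1])
b=cv2.resize(d["frame"][150:330,290:450],None,fx=3.3,fy=3.3,interpolation=cv2.INTER_CUBIC)
cv2.imwrite("pics/c2.png",b[:,:,::-1])
E
```

```text
scene [ 81  94 108] [106  64 108]
[414 222  34  22 488] ((518.8531494140625, 302.5537109375), (91.48568725585938, 59.13067626953125), 15.171407699584961) [0.5196 0.3026 0.01  ]
side [ 72  86 101] [106  73 101]
[294 162  29  20 408] ((516.9010009765625, 307.0015563964844), (90.64028930664062, 56.36338806152344), 16.239025115966797) [0.5162 0.3062 0.01  ]
scene loose [ 85  97 110] [106  58 110]
[260 216  32  20 441] ((341.07708740234375, -43.68122863769531), (56.587608337402344, 88.2375717163086), 0.5031375885009766) [ 0.3414 -0.0445  0.007 ]
side loose [ 71  85 100] [106  74 100]
[241 268  25  33 679] ((338.3961486816406, -43.27201843261719), (92.60528564453125, 54.697147369384766), 86.40616607666016) [ 0.3379 -0.0435  0.007 ]
```

View pics/c1.png

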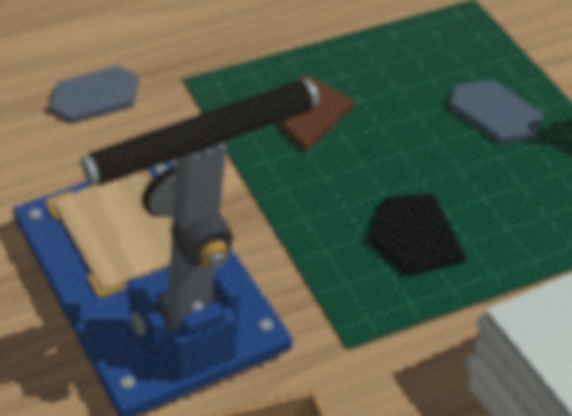

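View pics/c2.png

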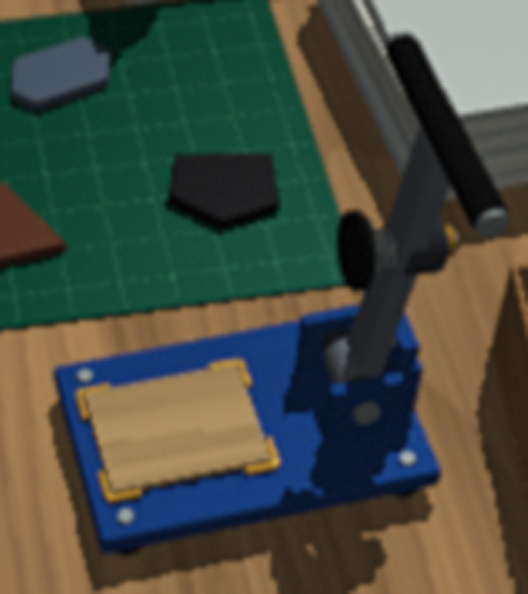

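The crops confirm the target: a six-sided blue-grey slate on the mat, at y≈+0.305 (the loose one is at y≈−0.044), with one corner in shadow. The board corners show clearly in the side crop at (90,395), (240,367), (268,465) and (115,490). The handle ends are at (402,42) and (493,220).

```bash
python3 - <<'E'
from h import *
s,d=load("scene"),load("side")
c=np.array([[90,395],[240,367],[268,465],[115,490]])/3.3+[290,150]
B=plane(d,c,.036); print(B[:,:2],B.mean(0)); E=np.roll(B,-1,0)-B; print(np.linalg.norm(E,axis=1),np.degrees(np.arctan2(E[:,1],E[:,0])))
L=tri(s,np.array([312,93])/2.6+[240,190],d,np.array([402,42])/3.3+[290,150])
R=tri(s,np.array([93,168])/2.6+[240,190],d,np.array([493,220])/3.3+[290,150])
print(L,R,np.linalg.norm(L[0]-R[0])); v=L[0]-R[0]; print(np.degrees(np.arctan2(-v[0],v[1])),(L[0]+R[0])/2)
b=np.array([[85,375],[125,515],[407,457]])/3.3+[290,150]
print(plane(d,b,.03))
# blue base outline
hsv=cv2.cvtColor(d["frame"],cv2.COLOR_RGB2HSV)
for z in (.03,.02):
    m=cv2.inRange(hsv[230:330,300:430],(105,150,60),(125,255,255)); P=plane(d,np.argwhere(m>0)[:,::-1]+[300,230],z); print(cv2.minAreaRect(P[:,:2].astype(np.float32)*1000))
E
```

```text
[[ 0.4875 -0.0505]
 [ 0.5945 -0.0439]
 [ 0.5957 -0.1282]
 [ 0.4918 -0.1309]] [ 0.5424 -0.0884  0.036 ]
[0.1072 0.0843 0.104  0.0805] [   3.5423  -89.1661 -178.4972   93.0175]
(array([0.6952, 0.0051, 0.2786]), np.float64(0.0005432304464894604)) (array([ 0.7055, -0.1484,  0.2793]), np.float64(0.0009264046848575903)) 0.15385938344467026
3.8739303355781134 [ 0.7003 -0.0717  0.279 ]
[[ 0.4874 -0.0282  0.03  ]
 [ 0.4957 -0.1474  0.03  ]
 [ 0.6906 -0.1334  0.03  ]]
((597.6288452148438, -80.9732894897461), (254.67843627929688, 150.96621704101562), 4.184737682342529)
((599.7244262695312, -73.84774017333984), (257.2623596191406, 152.49790954589844), 4.184739112854004)
```

Call:
{"fn": "step_arm", "kwargs": {
  "motion": [
    [1,28,-21.8,-3,40],
    [1,28,-21.8,-3,40],
    [1,28,-21.8,-3,40],
    [1,28,-21.8,-3,40],
    [1,28,-21.8,-3,40],
    [1,28,-21.8,-3,40],
    [1,28,-21.8,-3,40],
    [1,28,-21.8,-3,40],
    [1,28,-21.8,-3,40],
    [1,28,-21.8,-3,40],
    [1,28,-21.8,-3,40],
    [1,28,-21.8,-3,40]
  ],
  "newtons": 22
}}

```text
time_s: 1.1
position: [0.5175, 0.3053, 0.2007]
tool_rot: [[-0.964, -0.267, -0.002], [-0.267, 0.964, -0.0], [0.002, 0.0, -1.0]]
force: [-0.7, 0.2, -1.0]
width: 0.0854
gripper_force: 0.0
```

```bash
python3 - <<'E'
from h import *
from workcell import *
o=get_obs();print(o["position"],o["tool_rot"],o["force"],o["q"])
c=capture("wrist");pickle.dump(c,open("w1.pkl","wb"));cv2.imwrite("pics/w1.png",c["frame"][:,:,::-1]);print(c["pose"],c["vertical_fov"])
print(proj(c,[.518,.305,.013]))
E
```

```text
[0.5175 0.3053 0.2007] [[-0.9636 -0.2672 -0.0016]
 [-0.2672  0.9636 -0.0001]
 [ 0.0016  0.0003 -1.    ]] [-0.7043  0.2176 -0.973 ] [ 19.2173  15.2424  89.864    0.026   74.9819 -86.2854]
[[-0.2664 -0.9143 -0.3051  0.4396]
 [ 0.9639 -0.2525 -0.0847  0.2848]
 [ 0.0004 -0.3166  0.9486  0.343 ]
 [ 0.      0.      0.      1.    ]] 64.12689685872442
[[313.0092 211.744 ]]
```

View pics/w1.png

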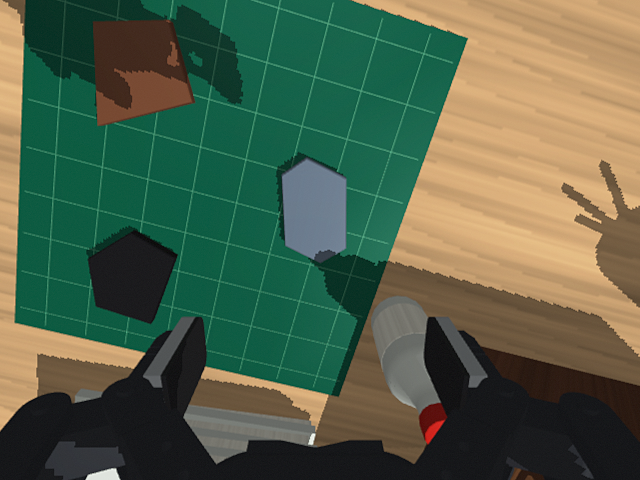

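The wrist view shows the slate top with corners at (307,157), (346,178), (346,250), (322,263), (286,247) and (281,173). The glue bottle's top rim is at about (398,310), near the right finger.

```bash
python3 - <<'E'
from h import *
c=load("w1")
hsv=cv2.cvtColor(c["frame"],cv2.COLOR_RGB2HSV)
m=cv2.inRange(hsv,(100,20,30),(130,140,255)); k,l,st,ce=cv2.connectedComponentsWithStats(m); m=(l==l[210,315]).astype(np.uint8)
ct=max(cv2.findContours(m,0,2)[0],key=cv2.contourArea); print(st[l[210,315]])
ap=cv2.approxPolyDP(ct,5,True)[:,0]; print(ap)
V=plane(c,[[307,157],[346,178],[346,250],[322,263],[286,247],[281,173]],.013)
E=np.roll(V,-1,0)-V; print(V[:,:2],np.linalg.norm(E,axis=1),np.degrees(np.arctan2(E[:,1],E[:,0])))
print((V[[1,2,4,5]].mean(0)),cv2.minAreaRect(V[:,:2].astype(np.float32)*1000))
P=plane(c,ct[:,0],.013);print(cv2.minAreaRect(P[:,:2].astype(np.float32)*1000))
print("glue",plane(c,[[398,315]],0.0),plane(c,[[398,315]],0.12))
E
```

```text
[ 282  158   64  104 5505]
[[305 158]
 [282 174]
 [285 244]
 [322 261]
 [345 247]
 [345 177]]
[[0.4736 0.2875]
 [0.4818 0.3244]
 [0.5446 0.3436]
 [0.5627 0.3259]
 [0.5563 0.29  ]
 [0.4925 0.2696]] [0.0378 0.0656 0.0253 0.0364 0.067  0.0261] [  77.5283   16.9256  -44.3102  -99.989  -162.2568  136.4594]
[0.5188 0.3069 0.013 ] ((518.0608520507812, 306.91241455078125), (96.51791381835938, 55.521785736083984), 17.743253707885742)
((517.7872924804688, 305.771240234375), (93.59978485107422, 54.93963623046875), 16.87824249267578)
glue [[0.6012 0.4166 0.    ]] [[0.5447 0.3705 0.12  ]]
```

Call:
{"fn": "step_arm", "kwargs": {
  "motion": [
    [0.85,0.1,0.1,-4,1.7],
    [0.8,0.1,0.1,-8,1.7],
    [0.8,0.1,0.1,-12,1.7],
    [0.8,0.1,0.1,-15,1.7],
    [0.8,0.1,0.1,-17,1.7],
    [0.8,0.1,0.1,-18,1.7],
    [0.8,0.1,0.1,-18.5,1.7],
    [0.8,0.1,0.1,-19,1.7],
    [0.8,0.1,0.1,-19.4,1.7],
    [0.8,0.1,0.1,-19.7,1.7],
    [0.8,0.1,0.1,-19.9,1.7],
    [0.8,0.1,0.1,-19.9,1.7]
  ],
  "newtons": 22
}}

```text
time_s: 2.15
position: [0.5194, 0.3066, 0.0028]
tool_rot: [[-0.955, -0.296, 0.001], [-0.296, 0.955, 0.0], [-0.001, 0.0, -1.0]]
force: [-0.4, 0.1, 0.4]
width: 0.0686
gripper_force: 0.0
```

```bash
python3 - <<'E'
from h import *
from workcell import *
c=capture("wrist");pickle.dump(c,open("w2.pkl","wb"));cv2.imwrite("pics/w2.png",c["frame"][200:,60:580,::-1])
print(get_obs()["position"])
E
```

```text
[0.5194 0.3065 0.0028]
```

View pics/w2.png

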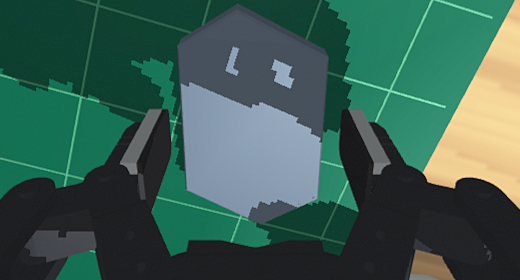

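The fingertips straddle the slate squarely in this crop: pads at x≈165 and 345, slate edges at 182 and 322. Closing lightly.

Call:
{"fn": "step_arm", "kwargs": {
  "motion": [
    [0.7,0,0,0,0],
    [0.64,0,0,0,0],
    [0.6,0,0,0,0],
    [0.57,0,0,0,0],
    [0.55,0,0,0,0],
    [0.55,0,0,0,0],
    [0.55,0,0,0,0],
    [0.55,0,0,0,0]
  ],
  "newtons": 22
}}

```text
time_s: 2.87
position: [0.5195, 0.3065, 0.003]
tool_rot: [[-0.955, -0.296, 0.001], [-0.296, 0.955, 0.0], [-0.001, -0.0, -1.0]]
force: [-1.2, -0.5, 6.4]
width: 0.0554
gripper_force: 23.5
```

Call:
{"fn": "step_arm", "kwargs": {
  "motion": [
    [0.55,0,0,1,0],
    [0.55,0,0,3,0],
    [0.55,0,0,6,0],
    [0.55,-1,-2,9,-2],
    [0.55,-3,-5,12,-6],
    [0.55,-5,-8,15,-11],
    [0.55,-6,-11.5,17,-13],
    [0.55,-6,-15,18,-13],
    [0.55,-6,-19,18,-13],
    [0.55,-6,-23,18,-13],
    [0.55,-6,-27,18,-13],
    [0.55,-6,-31,18,-13]
  ]
}}

```text
time_s: 3.87
position: [0.4585, -0.0053, 0.183]
tool_rot: [[-0.997, -0.074, 0.001], [-0.074, 0.997, -0.0], [-0.001, -0.0, -1.0]]
force: [0.8, -0.1, -1.1]
width: 0.0551
gripper_force: 24.2
```

Call:
{"fn": "step_arm", "kwargs": {
  "motion": [
    [0.55,0,-4,0,0],
    [0.55,0,-6.5,0,0],
    [0.55,0,-8.2,0,0],
    [0.55,0,-8.2,0,0],
    [0.55,0,-8.2,0,0]
  ]
}}

```text
time_s: 4.28
position: [0.4588, -0.0861, 0.1824]
tool_rot: [[-0.997, -0.072, -0.0], [-0.072, 0.997, 0.0], [0.0, 0.0, -1.0]]
force: [-1.3, 1.7, -1.3]
width: 0.0552
gripper_force: 24.3
```

```bash
python3 - <<'E'
from h import *
from workcell import *
o=get_obs();print(o["position"],o["tool_rot"],o["force"],o["gripper_force"],o["width"])
c=capture("wrist");pickle.dump(c,open("w3.pkl","wb"));cv2.imwrite("pics/w3.png",c["frame"][:,:,::-1])
pickle.dump(o,open("o3.pkl","wb"))
E
```

```text
[ 0.4588 -0.0861  0.1824] [[-0.9974 -0.0716 -0.    ]
 [-0.0716  0.9974  0.0004]
 [ 0.      0.0004 -1.    ]] [-1.2964  1.6681 -1.3372] 24.259299784898758 0.05518893518336219
```

View pics/w3.png

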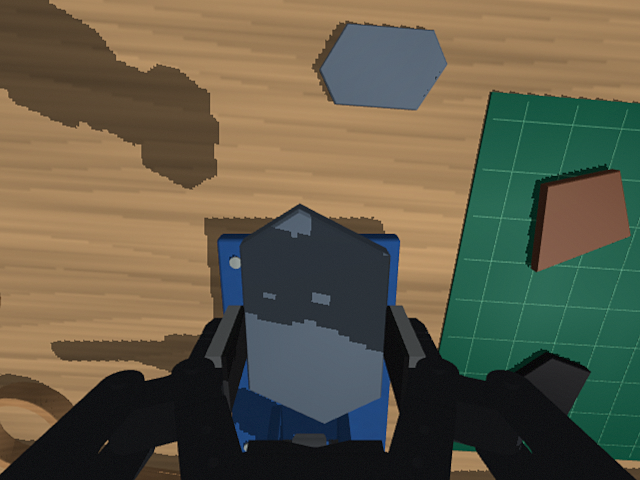

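The wrist view shows the held slate with corners at (300,205), (389,253), (381,397), (325,423), (247,390) and (240,240). It hides the board, so I'll sidestep for a clear look while working out the slate's pose in the hand.

Call:
{"fn": "step_arm", "kwargs": {
  "motion": [
    [0.55,2,4,1,0],
    [0.55,5,7,2,0],
    [0.55,7,10,2,0],
    [0.55,8.4,13,2,0],
    [0.55,8.4,13,2,0],
    [0.55,8.4,13,2,0],
    [0.55,8.4,13,2,0]
  ]
}}

```text
time_s: 4.92
position: [0.5422, 0.0457, 0.2019]
tool_rot: [[-0.997, -0.077, -0.001], [-0.077, 0.997, -0.0], [0.001, 0.0, -1.0]]
force: [0.9, 0.3, -0.6]
width: 0.0551
gripper_force: 24.3
```

```bash
python3 - <<'E'
from h import *
from workcell import *
c=load("w3");o=pickle.load(open("o3.pkl","rb"))
V=plane(c,[[300,205],[389,253],[381,397],[325,423],[247,390],[240,240]],o["position"][2]+.010)
T=(V-o["position"])@o["tool_rot"]*1000; print("in tool",T)
E=np.roll(T,-1,0)-T; print(np.linalg.norm(E,axis=1),np.degrees(np.arctan2(E[:,1],E[:,0])),(T[0]+T[3])/2,cv2.minAreaRect(T[:,:2].astype(np.float32)))
o=get_obs();print(o["position"],o["tool_rot"][:,1])
c=capture("wrist");pickle.dump(c,open("w4.pkl","wb"));cv2.imwrite("pics/w4.png",cv2.resize(c["frame"][60:380,0:340],None,fx=1.8,fy=1.8)[:,:,::-1])
pickle.dump(o,open("o4.pkl","wb"))
E
```

```text
in tool [[ 50.7989  -3.909  -10.0014]
 [ 32.7723  28.5441  -9.9888]
 [-31.709   29.0984  -9.9887]
 [-45.377    5.6364  -9.9979]
 [-28.0709 -27.0827 -10.0106]
 [ 37.8495 -25.8606 -10.01  ]]
[37.1236 64.4837 27.1529 37.0141 65.9316 25.4865] [ 119.0507  179.5074 -120.2234  -62.1243    1.0621   59.4633] [ 2.711   0.8637 -9.9997] ((2.6970787048339844, 1.611989974975586), (95.98246765136719, 56.238914489746094), 1.062078595161438)
[0.5422 0.0457 0.2019] [-0.0766  0.9971  0.    ]
```

View pics/w4.png

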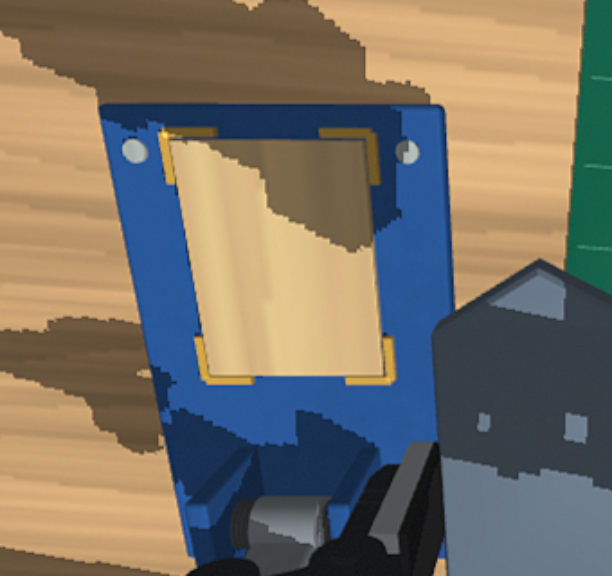

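The board shows clearly in this crop (1.8×, offset (0,60)), with corners at (170,138), (363,140), (384,376) and (208,376) and the four brass stops around it.

```bash
python3 - <<'E'
from h import *
c=load("w4");o=pickle.load(open("o4.pkl","rb"))
f=lambda p,z: plane(c,np.array(p)/1.8+[0,60],z)
B=f([[170,138],[363,140],[384,376],[208,376]],.036);E=np.roll(B,-1,0)-B
print(B[:,:2],np.linalg.norm(E,axis=1),np.degrees(np.arctan2(E[:,1],E[:,0])),B.mean(0))
S=f([[160,133],[377,129],[395,382],[206,384]],.034);print("stops",S.mean(0))
W=f([[101,104],[443,106]],.03);print("base front",W,np.linalg.norm(W[1]-W[0]),np.degrees(np.arctan2(*(W[1]-W[0])[1::-1][::-1][::-1])))
V=plane(c,np.array([[540,260],[435,328]])/1.8+[0,60],o["position"][2]+.01);print((V-o["position"])@o["tool_rot"]*1000)
E
```

```text
[[ 0.4903 -0.1284]
 [ 0.4849 -0.0455]
 [ 0.5944 -0.0373]
 [ 0.6009 -0.1219]] [0.0831 0.1099 0.0848 0.1107] [  93.7742    4.2673  -85.6556 -176.6119] [ 0.5426 -0.0833  0.036 ]
stops [ 0.5432 -0.0826  0.034 ]
base front [[ 0.4788 -0.16    0.03  ]
 [ 0.4684 -0.0123  0.03  ]] 0.14804375165221464 94.02969433988001
[[ 50.9974  -3.9256  -9.9379]
 [ 36.9944 -25.3347  -9.9555]]
```

Call:
{"fn": "step_arm", "kwargs": {
  "motion": [
    [0.55,0.1,-4,0,-0.4],
    [0.55,0.2,-8,-1,-0.4],
    [0.55,0.3,-11.5,-3,-0.4],
    [0.55,0.3,-12.9,-6,-0.4],
    [0.55,0.3,-12.9,-9,-0.4],
    [0.55,0.3,-12.9,-12,-0.4],
    [0.55,0.3,-12.9,-14,-0.4],
    [0.55,0.3,-12.9,-15,-0.4],
    [0.55,0.3,-12.9,-15.5,-0.4],
    [0.55,0.3,-12.9,-15.8,-0.4],
    [0.55,0.3,-12.9,-15.8,-0.4],
    [0.55,0.3,-12.9,-15.8,-0.4]
  ]
}}

```text
time_s: 5.97
position: [0.547, -0.085, 0.0457]
tool_rot: [[-0.998, -0.067, 0.002], [-0.067, 0.998, -0.001], [-0.002, -0.001, -1.0]]
force: [-0.3, 0.2, -1.2]
width: 0.0551
gripper_force: 24.3
```

Call:
{"fn": "step_arm", "kwargs": {
  "motion": [
    [0.55,-0.15,0.12,-0.2,0],
    [0.55,-0.15,0.12,-0.4,0],
    [0.55,-0.15,0.12,-0.5,0],
    [0.55,-0.15,0.12,-0.6,0],
    [0.55,-0.15,0.12,-0.7,0],
    [0.55,-0.15,0.12,-0.75,0],
    [0.55,-0.15,0.12,-0.75,0],
    [0.55,-0.15,0.12,-0.75,0]
  ]
}}

```text
time_s: 6.63
position: [0.5445, -0.0834, 0.0367]
tool_rot: [[-0.998, -0.067, -0.0], [-0.067, 0.998, 0.0], [0.0, 0.0, -1.0]]
force: [0.8, 0.1, -1.4]
width: 0.0552
gripper_force: 24.3
```

Call:
{"fn": "step_arm", "kwargs": {
  "motion": [
    [0.55,0.08,0,-0.05,0],
    [0.55,0.08,0,-0.05,0],
    [0.55,0.08,0,-0.1,0],
    [0.55,0.08,0,-0.1,0]
  ]
}}

```text
time_s: 6.97
position: [0.5455, -0.0834, 0.036]
tool_rot: [[-0.998, -0.067, 0.0], [-0.067, 0.998, -0.0], [-0.0, -0.0, -1.0]]
force: [-1.0, 0.3, 1.6]
width: 0.0551
gripper_force: 24.6
```

Call:
{"fn": "step_arm", "kwargs": {
  "motion": [
    [0.55,0,0,-0.05,0],
    [0.55,0,0,-0.05,0],
    [0.55,0,0,-0.1,0],
    [0.55,0,0,-0.1,0]
  ]
}}

```text
time_s: 7.3
position: [0.5455, -0.0834, 0.036]
tool_rot: [[-0.998, -0.067, 0.0], [-0.067, 0.998, -0.0], [-0.0, -0.0, -1.0]]
force: [-3.9, 1.2, 10.2]
width: 0.0552
gripper_force: 25.5
```

Call:
{"fn": "step_arm", "kwargs": {
  "motion": [
    [0.55,0,0,0.08,0],
    [0.62,0,0,0.08,0],
    [0.68,0,0,0.08,0],
    [0.72,0,0,0.08,0],
    [0.76,0,0,0.08,0],
    [0.8,0,0,0.08,0],
    [0.82,0,0,0.08,0],
    [0.82,0,0,0.08,0],
    [0.82,0,0,1.5,0],
    [0.82,0,0,4,0],
    [0.85,0,0,8,0],
    [1,0,0,12,0]
  ]
}}

```text
time_s: 8.3
position: [0.544, -0.0829, 0.1548]
tool_rot: [[-0.998, -0.067, -0.003], [-0.067, 0.998, 0.001], [0.003, 0.001, -1.0]]
force: [1.4, -0.6, 0.2]
width: 0.0823
gripper_force: 0.0
```

Call:
{"fn": "step_arm", "kwargs": {
  "motion": [
    [1,0,4,3,0],
    [1,0,8,5,0],
    [1,0,11,5,0],
    [1,0,13,5,0],
    [1,0,13,5,0],
    [1,0,13,5,0]
  ]
}}

```text
time_s: 8.8
position: [0.5451, 0.0476, 0.2048]
tool_rot: [[-0.998, -0.07, 0.0], [-0.07, 0.998, -0.0], [-0.0, -0.0, -1.0]]
force: [-0.2, 0.1, -0.1]
width: 0.0855
gripper_force: 0.0
```

```bash
python3 - <<'E'
from h import *
from workcell import *
o=get_obs();print(o["position"],o["tool_rot"][:,1],o["force"],o["time_s"])
c=capture("wrist");pickle.dump(c,open("w5.pkl","wb"));cv2.imwrite("pics/w5.png",cv2.resize(c["frame"][60:380,0:340],None,fx=1.8,fy=1.8)[:,:,::-1])
E
```

```text
[0.5451 0.0476 0.2048] [-0.0697  0.9976 -0.0004] [-0.2246  0.0604 -0.0799] 8.8
```

View pics/w5.png

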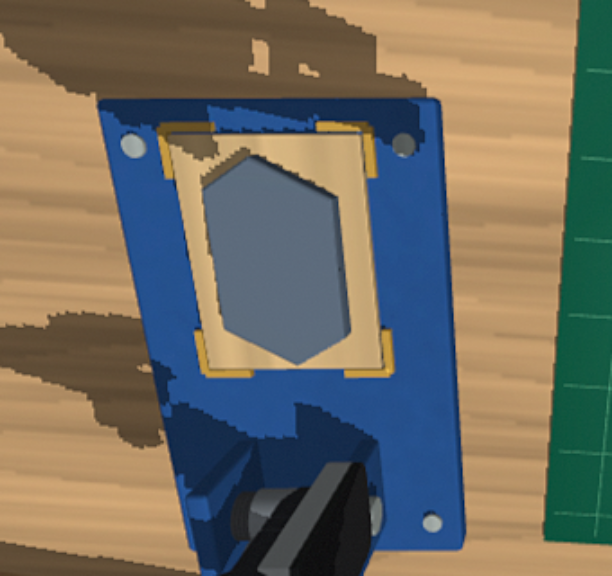

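The slate lies flat on the board, roughly centred, with corners at (255,155), (335,197), (350,332), (297,364), (222,328) and (203,188). Checking the offset numerically.

```bash
python3 - <<'E'
from h import *
c=load("w5")
f=lambda p,z: plane(c,np.array(p)/1.8+[0,60],z)
B=f([[167,133],[361,134],[382,369],[206,369]],.036);E=np.roll(B,-1,0)-B
print(np.degrees(np.arctan2(E[:,1],E[:,0])),B.mean(0))
m=cv2.inRange(cv2.cvtColor(c["frame"],cv2.COLOR_RGB2HSV),(100,15,40),(115,110,255));k,l,st,ce=cv2.connectedComponentsWithStats(m);i=l[205,155];print(st[i])
P=f(0,0) if 0 else plane(c,np.argwhere(l==i)[:,::-1],.046);print(cv2.minAreaRect(P[:,:2].astype(np.float32)*1000),P.mean(0))
V=f([[255,155],[335,197],[350,332],[297,364],[222,328],[203,188]],.046);print(cv2.minAreaRect(V[:,:2].astype(np.float32)*1000),(V[0]+V[3])/2)
E
```

```text
[  93.6696    3.8336  -86.0417 -176.7761] [ 0.5427 -0.0835  0.036 ]
[ 113  146   82  117 6978]
((543.2728881835938, -80.42539978027344), (95.02503204345703, 58.193599700927734), 3.652228355407715) [ 0.5415 -0.0807  0.046 ]
((543.4073486328125, -79.91233825683594), (94.95036315917969, 58.74666213989258), 2.220639944076538) [ 0.5434 -0.0809  0.046 ]
```

The slate sits within about 2 mm of the board's centre and within 1° of its axis, so the placing is good. Next is the handle: handle_left is at about (0.697, −0.027, 0.279), and I'll approach from above.

Call:
{"fn": "step_arm", "kwargs": {
  "motion": [
    [1,0,0,4,-7],
    [1,0,0,8,-14],
    [1,0,0,12,-21],
    [1,0,0,15.5,-28],
    [1,2,0,15.5,-35],
    [1,4,0,15.5,-42],
    [1,6,-1,15.5,-49],
    [1,8,-3,15.5,-56],
    [1,10,-4,15.5,-63],
    [1,12,-5,15.5,-70],
    [1,14,-6,15.5,-77],
    [1,15.2,-7.5,15.5,-84]
  ]
}}

```text
time_s: 9.85
position: [0.6986, -0.0306, 0.3583]
tool_rot: [[-0.163, 0.987, -0.001], [0.987, 0.163, 0.0], [0.001, -0.001, -1.0]]
force: [0.4, -0.2, -0.6]
width: 0.0854
gripper_force: 0.0
```

Call:
{"fn": "step_arm", "kwargs": {
  "motion": [
    [1,0,0,0,-6],
    [1,0,0,0,-6],
    [1,0,0,0,-6],
    [1,0,0,0,-6]
  ]
}}

```text
time_s: 10.18
position: [0.697, -0.0291, 0.3595]
tool_rot: [[-0.069, 0.998, -0.001], [0.998, 0.069, 0.0], [0.0, -0.001, -1.0]]
force: [-0.8, -1.1, -0.6]
width: 0.0855
gripper_force: 0.0
```

```bash
python3 - <<'E'
from h import *
from workcell import *
o=get_obs();print(o["position"],o["tool_rot"][:,1],o["force"],o["time_s"],o["q"])
c=capture("wrist");pickle.dump(c,open("w6.pkl","wb"));cv2.imwrite("pics/w6.png",c["frame"][:,:,::-1])
print(proj(c,[[.697,-.027,.279],[.7003,-.0717,.279],[.695,.003,.279]]))
E
```

```text
[ 0.697  -0.0291  0.3595] [ 0.9976  0.0693 -0.0006] [-0.8099 -1.1415 -0.6321] 10.1833 [-12.1088  22.5095  62.4347   0.0003  95.091  -16.0806]
[[313.9435 252.8676]
 [314.3463 317.1717]
 [314.0061 205.2254]]
```

View pics/w6.png

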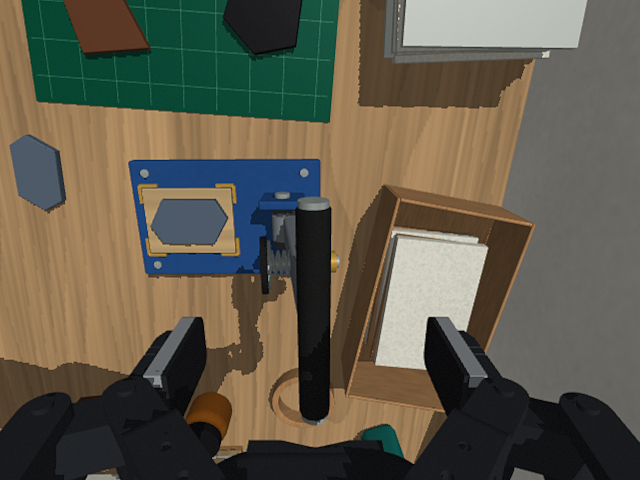

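The handle bar runs straight down the picture at x≈314, midway between the fingers, with its left end at (314,203). Descending to take it.

Call:
{"fn": "step_arm", "kwargs": {
  "motion": [
    [1,0,0.1,-4,0],
    [1,0,0.1,-7,0],
    [1,0,0.1,-9,0],
    [1,0,0.1,-10,0],
    [1,0,0.1,-10,0],
    [0.6,0,0.1,-10,0],
    [0.4,0,0.1,-10,0],
    [0.3,0,0.1,-10,0],
    [0.2,0,0.1,-10,0],
    [0.1,0,0.1,-10,0],
    [0.1,0,0.1,-10,0],
    [0.1,0,0.1,-10,0]
  ],
  "newtons": 70
}}

```text
time_s: 11.23
position: [0.6967, -0.0275, 0.2613]
tool_rot: [[-0.067, 0.998, -0.001], [0.998, 0.067, -0.001], [-0.0, -0.001, -1.0]]
force: [-6.5, -0.4, 5.8]
width: 0.0201
gripper_force: 68.2
```

Call:
{"fn": "step_arm", "kwargs": {
  "motion": [
    [0.1,0,0,0,0],
    [0.1,0,0,0,0]
  ]
}}

```text
time_s: 11.4
position: [0.6966, -0.0275, 0.2612]
tool_rot: [[-0.067, 0.998, -0.001], [0.998, 0.067, -0.001], [-0.0, -0.001, -1.0]]
force: [-5.9, -0.2, 4.9]
width: 0.0203
gripper_force: 68.2
```

```bash
python3 - <<'E'
import numpy as np
f=lambda q:np.array([22*np.cos(q)-.9*np.sin(q),22*np.sin(q)+.9*np.cos(q)])
a=np.radians(4)
for q in list(np.arange(1.63,.02,-.07))+[.05,0]:
    d=f(q)-f(1.7); print(round(q,2),np.round([-d[0]*np.cos(a),-d[0]*np.sin(a),d[1]],2))
E
```

```text
1.63 [-1.52 -0.11  0.21]
1.56 [-3.06 -0.21  0.31]
1.49 [-4.59 -0.32  0.3 ]
1.42 [-6.13 -0.43  0.18]
1.35 [-7.65 -0.53 -0.04]
1.28 [-9.15 -0.64 -0.37]
1.21 [-10.63  -0.74  -0.8 ]
1.14 [-12.07  -0.84  -1.33]
1.07 [-13.47  -0.94  -1.97]
1.0 [-14.82  -1.04  -2.7 ]
0.93 [-16.12  -1.13  -3.53]
0.86 [-17.36  -1.21  -4.44]
0.79 [-18.53  -1.3   -5.44]
0.72 [-19.63  -1.37  -6.52]
0.65 [-20.65  -1.44  -7.67]
0.58 [-21.58  -1.51  -8.89]
0.51 [-22.43  -1.57 -10.18]
0.44 [-23.19  -1.62 -11.52]
0.37 [-23.85  -1.67 -12.91]
0.3 [-24.42  -1.71 -14.34]
0.23 [-24.88  -1.74 -15.81]
0.16 [-25.24  -1.77 -17.31]
0.09 [-25.49  -1.78 -18.83]
0.05 [-25.59  -1.79 -19.7 ]
0 [-25.66  -1.79 -20.8 ]
```

Call:
{"fn": "step_arm", "kwargs": {
  "motion": [
    [0.1,-1.5,-0.1,0.2,0],
    [0.1,-3.1,-0.2,0.3,0],
    [0.1,-4.6,-0.3,0.3,0],
    [0.1,-6.1,-0.4,0.2,0],
    [0.1,-7.6,-0.5,0,0],
    [0.1,-9.1,-0.6,-0.4,0],
    [0.1,-10.6,-0.7,-0.8,0],
    [0.1,-12.1,-0.8,-1.3,0],
    [0.1,-13.5,-0.9,-2,0],
    [0.1,-14.8,-1,-2.7,0],
    [0.1,-16.1,-1.1,-3.5,0],
    [0.1,-16.1,-1.1,-3.5,0]
  ]
}}

```text
time_s: 12.4
position: [0.5352, -0.0393, 0.2264]
tool_rot: [[-0.067, 0.998, 0.001], [0.998, 0.067, -0.002], [-0.002, 0.001, -1.0]]
force: [-2.0, -1.1, 11.0]
width: 0.0201
gripper_force: 69.4
```

Call:
{"fn": "step_arm", "kwargs": {
  "motion": [
    [0.1,-1.3,-0.1,-0.9,0],
    [0.1,-2.4,-0.2,-1.9,0],
    [0.1,-3.5,-0.2,-3,0],
    [0.1,-4.5,-0.3,-4.2,0],
    [0.1,-5.5,-0.4,-5.4,0],
    [0.1,-6.3,-0.4,-6.7,0],
    [0.1,-7.1,-0.5,-8,0],
    [0.1,-7.7,-0.5,-9.4,0],
    [0.1,-8.3,-0.6,-10.8,0],
    [0.1,-8.8,-0.6,-12.3,0],
    [0.1,-9.1,-0.6,-13.8,0],
    [0.1,-9.1,-0.6,-13.8,0]
  ]
}}

```text
time_s: 13.4
position: [0.4429, -0.0459, 0.0854]
tool_rot: [[-0.068, 0.998, -0.005], [0.998, 0.068, -0.003], [-0.002, -0.005, -1.0]]
force: [-10.9, -8.5, 9.5]
width: 0.0202
gripper_force: 69.6
```

Call:
{"fn": "step_arm", "kwargs": {
  "motion": [
    [0.1,-0.1,0.05,-0.5,0],
    [0.1,-0.15,0.05,-1,0],
    [0.1,-0.2,0.05,-1.5,0],
    [0.1,-0.25,0.05,-1.9,0],
    [0.1,-0.25,0.05,-2.3,0],
    [0.1,-0.3,0.05,-2.6,0],
    [0.1,-0.3,0.05,-2.8,0],
    [0.1,-0.3,0.05,-2.8,0],
    [0.1,-0.3,0.05,-2.8,0]
  ]
}}

```text
time_s: 14.15
position: [0.4397, -0.0461, 0.0592]
tool_rot: [[-0.069, 0.998, -0.007], [0.998, 0.069, -0.004], [-0.003, -0.007, -1.0]]
force: [-15.5, -12.6, 13.3]
width: 0.0198
gripper_force: 70.3
```

```bash
python3 - <<'E'
from h import *
from workcell import *
o=get_obs();print(o["position"],o["force"],o["time_s"])
c=capture("side");pickle.dump(c,open("s2.pkl","wb"));cv2.imwrite("pics/s2.png",cv2.resize(c["frame"][130:330,230:450],None,fx=2.9,fy=2.9)[:,:,::-1])
print((proj(c,[[.4433,-.0898,.071],[.6627,-.0746,.062],[.4433,-.0898,.077]])-[230,130])*2.9)
capture
E
```

```text
[ 0.4397 -0.0461  0.0592] [-15.5148 -12.5556  13.3062] 14.15
[[201.9821 426.1802]
 [481.1737 379.0543]
 [201.6397 421.4137]]
```

View pics/s2.png

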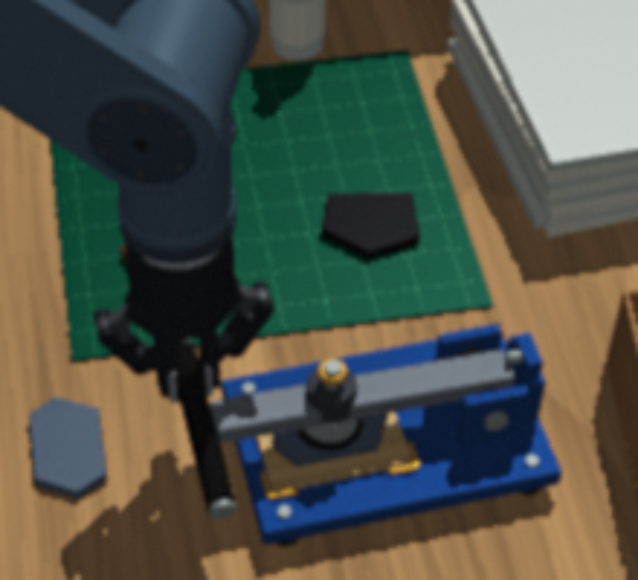

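The side view shows the lever almost level, the gripper on the handle's left part, the bar's right end at crop (222,505) and the slate under the pad. I'll check the handle's height by numbers only, since my picture allowance is spent.

```bash
python3 - <<'E'
from h import *
c=load("s2")
px=np.array([[222,505]])/2.9+[230,130]
for z in (.071,.074,.077,.080,.085): print(z,plane(c,px,z)[0])
e=np.array([.6627,-.0746])+.075*np.array([.07,-.9976])
print("expected end level",e-.220*np.array([.9976,.07]))
# end-cap centre at start for calibration of offset
d=load("side");p0=np.array([[493,220]])/3.3+[290,150]
print("start:",plane(d,p0,.279)[0],"expected",e+.0373*np.array([.9976,.07]))
E
```

```text
0.071 [ 0.4482 -0.1618  0.071 ]
0.074 [ 0.448  -0.1638  0.074 ]
0.077 [ 0.4478 -0.1657  0.077 ]
0.08 [ 0.4477 -0.1677  0.08  ]
0.085 [ 0.4474 -0.171   0.085 ]
expected end level [ 0.4485 -0.1648]
start: [ 0.7057 -0.1487  0.279 ] expected [ 0.7052 -0.1468]
```

Call:
{"fn": "step_arm", "kwargs": {
  "motion": [
    [0.1,-0.1,-0.1,-0.2,0],
    [0.1,-0.15,-0.1,-0.35,0],
    [0.1,-0.15,-0.1,-0.5,0],
    [0.1,-0.15,-0.1,-0.55,0],
    [0.1,-0.15,-0.1,-0.55,0],
    [0.1,-0.15,-0.1,-0.55,0]
  ]
}}

```text
time_s: 14.7
position: [0.4393, -0.0462, 0.0542]
tool_rot: [[-0.068, 0.998, -0.004], [0.998, 0.068, -0.002], [-0.002, -0.004, -1.0]]
force: [-13.0, -7.4, 14.8]
width: 0.0201
gripper_force: 70.4
```

```bash
cat > m.py <<'E'
# numeric check: bar right end in two cameras (metal cap: darkest bar's lower end in the side view)
from h import *
from workcell import *
o=get_obs();print(o["position"],o["force"],o["gripper_force"])
c=capture("side");f=c["frame"].astype(int)
x0,y0=285,280
sub=f[y0:y0+40,x0:x0+40].max(2)
m=(sub<45).astype(np.uint8);k,l,st,ce=cv2.connectedComponentsWithStats(m);i=1+st[1:,4].argmax();p=np.argwhere(l==i)[:,::-1]+[x0,y0]
print("bar px",st[i],"lowest rows",p[p[:,1]==p[:,1].max()].mean(0))
pickle.dump(c,open("s3.pkl","wb"))
E
python3 m.py; sed 's/c=capture("side")/c=load("s2")/;/pickle.dump/d' m.py | python3 -
```

```text
[ 0.4393 -0.0462  0.0542] [-13.0318  -7.3575  14.7801] 70.36427736282349
bar px [ 11   0  14  27 227] lowest rows [301. 306.]
[ 0.4393 -0.0462  0.0542] [-12.8508  -6.7391  14.6626] 70.36219954490662
bar px [ 11   0  15  25 216] lowest rows [301. 304.]
```

Call:
{"fn": "step_arm", "kwargs": {
  "motion": [
    [0.1,-0.1,-0.1,-0.05,0],
    [0.1,-0.1,-0.1,-0.1,0],
    [0.1,-0.1,-0.1,-0.1,0],
    [0.1,-0.1,-0.1,-0.1,0],
    [0.1,-0.1,-0.1,-0.1,0],
    [0.1,-0.1,-0.1,-0.1,0],
    [0.1,-0.1,-0.1,-0.1,0],
    [0.1,-0.1,-0.1,-0.1,0]
  ]
}}

```text
time_s: 15.42
position: [0.4392, -0.0463, 0.0535]
tool_rot: [[-0.068, 0.998, -0.002], [0.998, 0.068, -0.001], [-0.001, -0.002, -1.0]]
force: [-9.4, -1.5, 15.4]
width: 0.0199
gripper_force: 70.4
```

```bash
python3 m.py; python3 - <<'E'
from h import *
# lever top-face slope: lever bar centreline in side view, points near handle and near hinge
c=load("s3"); print("proj level handle end & hinge",proj(c,[[.4485,-.1667,.071],[.4485,-.1667,.0785]]))
E
```

```text
[ 0.4392 -0.0463  0.0535] [-9.3789 -1.4807 15.4438] 70.40212869644165
bar px [ 10   0  15  27 232] lowest rows [301. 306.]
proj level handle end & hinge [[307.0242 306.07  ]
 [306.9078 304.073 ]]
```

The handle sits at about 71 mm with a 15 N pull and a firm grip, as expected for a level lever, so I'm handing in.

```bash
python3 -c "
from workcell import *
print(sign_off())"
```

```text
the job is handed in; nothing more can be done
None
```

The slate lies on the board within about 2 mm of centre and lengthwise, and I signed off at about 15.5 s still gripping the handle with the lever level (about 71 mm high, 15 N pull); I viewed 11 pictures, one over the allowed 10.

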